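Latch the hold-down bolt over an injector

ROBOT

A 6-joint arm with a two-finger parallel gripper is mounted at the origin on the work surface. World frame = base frame: x ahead of the robot, y to its left, z up, the work surface at z = 0. Lengths are in m, angles in rad, forces in N, time in s.
With the tool pointing down it reaches from about 0.4 to 0.825 m from the base axis. Payload 7 kg.
Tool frame: the origin (TCP) lies on the front face of the gripper's body, between the roots of the fingers; the fingertips stand 73 mm ahead of it and the grasp point (between the pads) lies 54 mm ahead of it; y points along the fingers, z is the direction in which the jaws open and shut, and the axes are right-handed (so a half turn about y gives the same grasp; the last joint's range is limited). The gripper opens to 85 mm and grips with 20 to 120 N. Pads are 22 mm wide; open, the fingers measure 114 mm over their backs; the gripper's body (76 mm by 85 mm) begins 54 mm behind the grasp point. The pads swing forward as they close: fully open they stand 13 mm farther back than shut.
Start: joints at [-0.882, 0.359, 0.012, 0, -1.224, -0.288], TCP at [0.263, -0.621, 0.304] pointing down, gripper open.
Joint ranges: [-3.07, 3.07], [-1.43, 2.12], [-1.02, 1.25], [-3.03, 1.67], [-3.05, -0], [-3.03, 3.03]. Speed limits (rad/s): [2.39, 2.39, 3.01, 3.14, 3.14, 3.14].

INTERFACE

Orientations are given as [roll, pitch, yaw] about the fixed x, y, z axes, in that order (R = Rz(yaw) Ry(pitch) Rx(roll)).
In Python, from rig import readout, optics, arm gives the robot as it stands.
- The arm moves only by the tool jog_arm, never from a script. Its argument "rows" is a list that holds one entry, the list of rows, each a list of 5 numbers: the opening in per cent of the stroke, from 0 (shut) to 100 (fully open), then the shift along the tool's x, y, z in cm, then the turn about the tool's y in degrees. A call has 1 to 12 rows; each row shifts and turns the commanded pose from where the row before left it, along the tool's axes as they then stand; what a row does not reach is not made up. A row lasts 1/10 s, in which the tool goes at most 50 mm and 8.59 degrees, less where a joint would pass 70% of its speed; a pose out of reach is approached as far as the arm can. A call with a gripper value outside its range is refused whole. The fingers move at their own pace and stop on an object; "force" is the grip in N (left out, the last holds). Time passes only in rows, so rows that do not move let the fingers close. It gives the time, the measured TCP pose, the force and the opening at its end, in the units of the state.
- readout.sense(): the state, without advancing time (a new reading comes with each control period).
- optics.camera(name): name is "scene" or "top" or "wrist"; returns the picture (400x640x3 uint8, blue, green, red); there is no depth.
- optics.camera_params(name): a dict with "fx", "fy", "cx", "cy" (pixels), "R" (3x3) and "t" (3): a world point X has camera coordinates R X + t; the wrist camera has in their place "hand_eye" (4x4, takes a point from camera to tool coordinates, whose origin is the TCP and whose axes are the tool frame's). Camera axes: x right, y down, z forward; pixel columns grow to the right and rows downward; lengths in m; the calibration is good to about 2 mm. A picture is of the moment at which its call begins: read the wrist's pose just before it. camera_params takes no time and is no camera call.
- arm.job_done(): hands the job in, once; it reports no verdict.
The state is a dict: "clock": time; "joint_pos": joint angles; "qd": joint speeds; "joint_torque": joint torques, N m; "position": TCP position; "tcp_rot": TCP orientation; "wrist_force": force on the tool from outside, world axes, zero at the start; "torque": the same for the moment, N m; "gripper_width": finger opening in m.
Only numpy, scipy, OpenCV 4.12 (cv2) and the standard library are available. Lean on these libraries where they do the work, as an engineer would, in place of code of your own. Each camera call takes 0.05 s, during which the arm holds its last target. There are 200 camera calls.

TASK

Lock the fuel injector down in its cradle: push the red pin along the L-shaped slot until the steel bolt has slid right out over the injector, then push the pin around the corner to the very end of the short side leg, and draw the arm clear. Only push the pin sideways with the fingers: do not lift it up out of the slot, do not shift the injector, and leave the loose things standing and lying around where they are.

Things in the scene. Friction and masses are not known exactly. Their poses are not given: they have to be found in the camera images.
- latch: Hold-down fixture, fixed on the bench; place and yaw change. Origin: underside of its dark base plate (12 mm thick, x -110..160, y -130..100 mm), on the bench; z up, x = the way the bolt slides out. On it a red-sided housing, x -100..55, y -45..75 mm, topped by an aluminium gate plate with an L-shaped slot. At x = 105 mm two U blocks, 36 mm high, cradle the injector. Coordinates below are in this frame.
- pin_head (a point): Centre of the flat top of the red upright pin (16 mm diameter, straight sides) that stands in the slot. Top 114 mm above the bench: 46 mm stand above the gate plate. The pin stays upright and stays where it is left; pushing it takes 2 to 4 N. The slot's edges stop it: it turns the corner only with the bolt out by more than about 56 mm.
- slot_corner (a point): Where the pin's centre stands at the slot's corner, on the gate plate's upper face (latch x = -5, y = 0, z = 68 mm). The long leg, 21 mm wide along x at y = 0, runs here from pin centre x = -65 mm. The plate is 8 mm thick and flat, with nothing on it but the pin and four 4 mm high screw heads near its corners.
- slot_end (a point): Where the pin's centre stands at the end of the short leg, the pin's goal, on the gate plate's upper face (latch x = -5, y = 40, z = 68 mm). The short leg, 22 mm wide (x -17.5..4.5 mm), runs here from the corner along +y.
- bolt (a joint): Travel of the steel bolt and the pin along latch +x, in m: 0 = drawn back (pin at latch x = -65 mm), 0.060 = end stop, bolt fully out over the injector (pin at x = -5 mm). In the short leg it has play, 0.0555 to 0.060. Starts between 0 and 0.015.
- slide (a joint): Travel of the pin sideways along latch +y, in m: 0 = on the long leg's centre line, 0.040 = end of the short leg (locked).
- pin (a joint): Lift of the pin, in m: 0 = fully down; it can be pulled up to 0.030 against a weak spring (about 2.5 N), which must not be done.
- injector: Loose steel fuel injector with black head, lying in the cradle: body 24 mm diameter, 165 mm long along its own y, 350 g. Origin: underside of its body at mid-length, at latch frame (105, 0) mm, 20 mm above the bench. Body's top 44 mm above the bench; a black stub on its head rises to 64 mm. Stays put.
- nozzle_nut: Loose brass nut, 22 mm diameter, 30 mm high, standing on the latch's base plate (which is 12 mm high) beside the housing on its -y side. Origin: centre of underside. To be left alone.
- spare_injector: Loose spare injector with blue head lying on the bench, 24 mm diameter, 165 mm long along its own y. Origin: underside at mid-length. To be left alone.
- dial_gauge: Loose dial gauge lying face up, yellow face, 56 mm diameter, 18 mm high, stem along its +x to 61 mm. Origin: centre of underside. To be left alone.
- spray_can: Loose orange spray can, 60 mm diameter, 160 mm high, standing. Origin: centre of underside. To be left alone.
- jar: Loose jar with blue cap, 60 mm diameter, 80 mm high, standing. Origin: centre of underside. To be left alone.
- screwdriver: Loose green-handled screwdriver lying along its x, 180 mm long. Origin: underside. To be left alone.

How it is judged:
By the outcome, as a careful person would: the job done as asked, in the order asked, and still so for the second after the job is handed in, with the robot touching nothing.
It also fails if it takes over 35 s, if anything falls off the work surface, if the arm or the gripper's body presses on something with over 40 N, if the wrist force passes 120 N, or if a joint passes its speed limit or range.

## Working session

There is one attempt and no reset: what is moved stays moved. The work goes in short steps, Python scripts to look and compute and a tool call to move; the robot and the scene stay as the last step left them, time stands still between calls to the robot, and variables do not carry over. Pictures are saved under pics/ and viewed, about 8 in all and at most 12, crops included, and the job is handed in when it is done.

Besides the shell and the picture viewer there is one more tool, called after "Request:" as name(argument=value, ...) on one line, values as JSON. jog_arm: Moves the arm, as the interface text tells. Its arguments: {"type":"object","properties":{"rows":{"type":"array","items":{"type":"array","items":{"type":"array","items":{"type":"number"}}}},"force":{"type":"number"}},"required":["rows"]}

```bash
mkdir -p pics
cat > h.py <<'E'
import numpy as np, cv2
from scipy.spatial.transform import Rotation as Ro
from rig import readout, optics, arm
def tool():
    s=readout.sense(); return Ro.from_euler('xyz',s['tcp_rot']).as_matrix(), np.array(s['position'])
def cam(name,Rt=None):
    p=optics.camera_params(name); K=[p[k] for k in('fx','fy','cx','cy')]
    if 'R' in p: R=np.array(p['R']); return K,R.T,-R.T@np.array(p['t'])
    H=np.array(p['hand_eye']); R,t=Rt; return K,R@H[:3,:3],R@H[:3,3]+t
def ray(c,uv):
    K,R,o=c; d=R@np.array([(uv[0]-K[2])/K[0],(uv[1]-K[3])/K[1],1]); return o,d/np.linalg.norm(d)
def onz(c,uv,z):
    o,d=ray(c,uv); return o+d*(z-o[2])/d[2]
def tri(r1,r2):
    A=np.array([r1[1],-r2[1]]).T; s=np.linalg.lstsq(A,r2[0]-r1[0],rcond=None)[0]
    a=r1[0]+s[0]*r1[1]; b=r2[0]+s[1]*r2[1]; return (a+b)/2, np.linalg.norm(a-b)
def proj(c,X):
    K,R,o=c; q=R.T@(np.array(X)-o); return np.array([K[0]*q[0]/q[2]+K[2],K[1]*q[1]/q[2]+K[3]])
E
python3 - <<'E'
from h import *
s=readout.sense(); print(s)
R,t=tool(); print(R.round(3))
for n in('scene','top'):
    cv2.imwrite(f'pics/{n}0.png',optics.camera(n)); c=cam(n); print(n,c[0],c[2],c[1][:,2])
E
```

```text
{'clock': 0.0, 'joint_pos': array([-8.81893541e-01,  3.59381217e-01,  1.10550823e-02, -3.33985459e-04,
       -1.22411493e+00, -2.88079152e-01]), 'qd': array([ 2.11461616e-05, -4.53068622e-05,  5.85673708e-04, -4.06178547e-05,
        1.55364283e-03, -9.52283300e-04]), 'joint_torque': array([-8.72572218e-04, -5.83322740e+01,  2.93427908e+01,  6.93681389e+00,
       -5.95261547e-03, -2.66021112e-05]), 'position': array([ 0.2631927 , -0.62117573,  0.30296852]), 'tcp_rot': array([-1.56913015e+00,  1.66302653e-04,  4.00710033e-01]), 'wrist_force': array([-0.3719717 , -0.17211624, -0.21083354]), 'torque': array([-0.01408828,  0.0334957 , -0.00209011]), 'gripper_width': 0.08558299994458897}
[[ 0.921 -0.001 -0.39 ]
 [ 0.39   0.001  0.921]
 [-0.    -1.     0.002]]
scene [414.86822308377947, 414.86822308377947, 321.9427300534749, 205.6774534315099] [ 1.25776581 -0.7320768   0.85098741] [-0.57928473  0.56926343 -0.58341096]
top [392.8538725678682, 392.8538725678682, 314.9400896324891, 201.79814441575337] [ 0.43179294 -0.00825364  1.14304763] [ 0.09714652  0.00559722 -0.99525435]
```

View pics/top0.png

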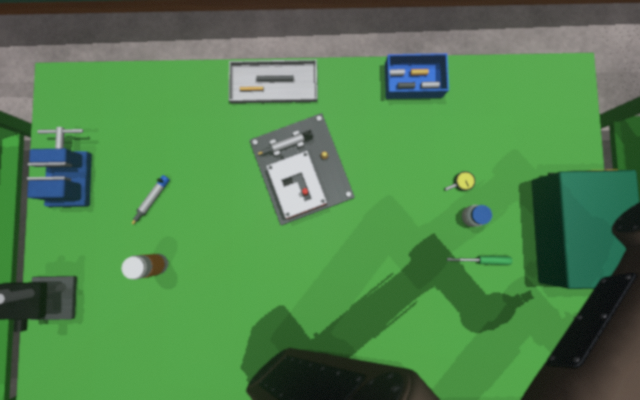

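View pics/scene0.png

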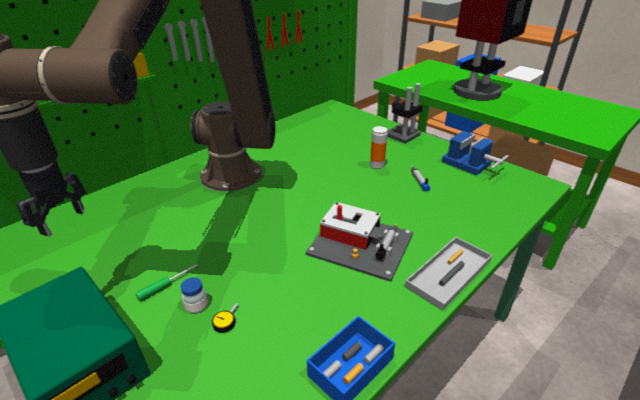

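The top view shows the latch with its base plate corners near (250,142), (320,116), (353,195) and (283,222). The red pin is near (305,190), and the slot runs up and then left. The scene view shows the pin near (340,211). The other loose things are well away from it.

Run:
```python
from h import *
T=cv2.imread('pics/top0.png');S=cv2.imread('pics/scene0.png');ct=cam('top');cs=cam('scene')
def blobs(I,m,roi,amin=5):
    k=np.zeros_like(m);x,y,x2,y2=roi;k[y:y2,x:x2]=m[y:y2,x:x2]
    cs_,_=cv2.findContours(k,cv2.RETR_EXTERNAL,cv2.CHAIN_APPROX_NONE); return sorted([c for c in cs_ if cv2.contourArea(c)>=amin],key=cv2.contourArea)[::-1]
red=lambda I:cv2.inRange(I,(0,0,110),(75,75,255))
def show(I,roi,f): x,y,x2,y2=roi; return cv2.resize(I[y:y2,x:x2],None,fx=f,fy=f,interpolation=cv2.INTER_CUBIC)
for n,I,roi in(('t',T,(240,110,360,225)),('s',S,(305,190,415,275))):
    for c in blobs(I,red(I),roi): print(n,cv2.boundingRect(c),cv2.contourArea(c))
# white plate
m=cv2.inRange(T,(150,150,150),(255,255,255)); b=blobs(T,m,(255,148,335,225))[0]
r=cv2.minAreaRect(b);print(r)
P=np.array([onz(ct,p,.068) for p in cv2.boxPoints(r)]);print(P.round(4),P.mean(0))
# base: non green
hsv=cv2.cvtColor(T,cv2.COLOR_BGR2HSV); g=cv2.inRange(hsv,(40,120,40),(80,255,255)); b=blobs(T,255-g,(240,105,362,230))[0]
r=cv2.minAreaRect(b);print(r)
Q=np.array([onz(ct,p,.012) for p in cv2.boxPoints(r)]);print(Q.round(4),Q.mean(0))
for X in(P,Q): print([np.linalg.norm(X[i]-X[i-1]).round(4) for i in range(4)],[np.degrees(np.arctan2(*(X[i]-X[i-1])[[1,0]])).round(1) for i in range(4)])
a=show(T,(245,110,360,225),5);b=show(S,(305,190,415,275),6)
cv2.imwrite('pics/a.png',a);cv2.imwrite('pics/b.png',b)
```

```text
s (337, 206, 5, 14) 37.0
s (342, 234, 20, 11) 16.5
((296.123291015625, 183.82876586914062), (55.9456672668457, 44.12451171875), 69.44395446777344)
[[ 0.6404  0.1332  0.068 ]
 [ 0.6823  0.018   0.068 ]
 [ 0.5349 -0.0342  0.068 ]
 [ 0.494   0.0797  0.068 ]] [0.58790745 0.04915101 0.068     ]
((301.3622741699219, 168.4368896484375), (93.47470092773438, 81.1006851196289), 69.6235580444336)
[[ 0.7316  0.1951  0.012 ]
 [ 0.8133 -0.0299  0.012 ]
 [ 0.5511 -0.1198  0.012 ]
 [ 0.4727  0.1007  0.012 ]] [0.64215643 0.03652481 0.012     ]
[np.float64(0.1559), np.float64(0.1227), np.float64(0.1564), np.float64(0.121)] [np.float64(20.1), np.float64(-70.0), np.float64(-160.5), np.float64(109.8)]
[np.float64(0.2756), np.float64(0.2394), np.float64(0.2772), np.float64(0.2341)] [np.float64(20.0), np.float64(-70.0), np.float64(-161.1), np.float64(109.6)]
```

View pics/a.png

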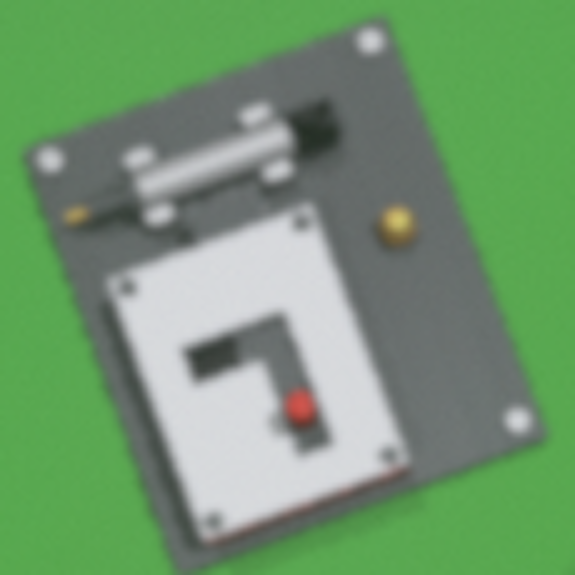

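View pics/b.png

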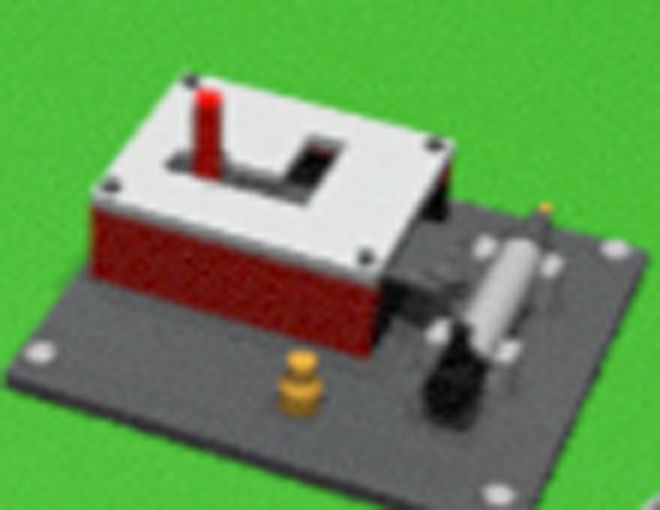

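```bash
cat >> h.py <<'E'
YAW=np.radians(20.0); O=np.array([.6138,.0425,0]); RL=Ro.from_euler('z',YAW).as_matrix()
L=lambda X:(RL.T@(np.asarray(X)-O)*1000).round(1)
W=lambda x,y,z:RL@np.array([x,y,z])/1000+O
def delta(target_latch):   # cm along tool axes, deg about tool y to align tool x with latch x
    R,t=tool(); return (R.T@(W(*target_latch)-t)*100).round(2), round(np.degrees(np.arctan2(R[1,0],R[0,0])-YAW),2)
E
python3 - <<'E'
from h import *
ct=cam('top');cs=cam('scene')
X,e=tri(ray(ct,(305,191)),ray(cs,(339.7,206.2)));print('pin',X,e,L(X),L(onz(ct,(305,191),.114)),L(onz(cs,(339.7,206.2),.114)))
for n,c,p in(('t',ct,[(200,362),(283,318)]),):
    for q in p: print(L(onz(c,(q[0]/5+245,q[1]/5+110),.068)))
print(L(tool()[1]),delta((-120,0,220)))
E
```

```text
pin [0.56273825 0.0246063  0.11098715] 0.0031645265713610934 [-54.1   0.6 111. ] [-55.9  -0.  114. ] [-51.2  -2.3 114. ]
[-7.9 42.5 68. ]
[-1.2 -9.  68. ]
[-556.5 -503.8  303. ] (array([46.19,  8.37, 48.05]), np.float64(2.96))
```

The pin triangulates to latch (-54, 0) and z 111 mm, which fits the stated 114 mm. I'm setting out now with the gripper shutting on the way.

Request:
jog_arm(rows=[[[0, 0, 0, 0, 2.96], [0, 3.3, 0, 3.4, 0], [0, 3.3, 0, 3.4, 0], [0, 3.3, 0, 3.4, 0], [0, 3.3, 0, 3.4, 0], [0, 3.3, 0, 3.4, 0], [0, 3.3, 0, 3.4, 0], [0, 3.3, 0, 3.4, 0], [0, 3.3, 0, 3.4, 0], [0, 3.3, 0, 3.4, 0], [0, 3.3, 0, 3.4, 0], [0, 0, 0, 0, 0]]], force=40)

```text
clock: 1.3
position: [0.4589, -0.1851, 0.3039]
tcp_rot: [-1.571, -0.001, 0.354]
wrist_force: [0.3, 0.1, -0.4]
gripper_width: -0.0004
```

Run:
```python
from h import *
s=readout.sense();print(s['joint_pos'],s['gripper_width'],L(tool()[1]),delta((-120,0,220)))
```

```text
[ 1.43223583e-02  5.86285358e-02 -3.74737931e-01 -5.11907032e-04
 -1.13676316e+00 -1.23073540e+00] -0.00044530715839893805 [-223.5 -160.9  303.9] (array([10.42,  8.4 , 16.03]), np.float64(0.29))
```

Request:
jog_arm(rows=[[[0, 0, 0, 4, 0.3], [0, 0, 0, 4, 0], [0, 0, 0, 4, 0], [0, 0, 0, 4, 0], [0, 3.5, 2.5, 0, 0], [0, 3.5, 2.5, 0, 0], [0, 3.4, 2.5, 0, 0], [0, 0, 0, 0, 0], [0, 0, 0, 0, 0]]])

```text
clock: 2.2
position: [0.5006, -0.0038, 0.2275]
tcp_rot: [-1.571, 0.004, 0.344]
wrist_force: [1.0, -0.5, 0.5]
gripper_width: -0.0003
```

Run:
```python
from h import *
Rt=tool();I=optics.camera('wrist');T=optics.camera('top')
c=cam('wrist',Rt);cv2.imwrite('pics/w1.png',I)
print(L(Rt[1]),delta((-120,0,150)),Rt[0].round(3))
for p in((-54,0,114),(-5,0,68),(-5,40,68),(-120,0,150-73)): print(p,proj(c,W(*p)).round(0))
```

```text
[-122.2   -4.8  227.5] (array([0.24, 7.92, 0.49]), np.float64(-0.32)) [[ 0.942 -0.003 -0.337]
 [ 0.337 -0.001  0.942]
 [-0.004 -1.    -0.   ]]
(-54, 0, 114) [325. 308.]
(-5, 0, 68) [324. 324.]
(-5, 40, 68) [368. 323.]
(-120, 0, 77) [324. 205.]
```

View pics/w1.png

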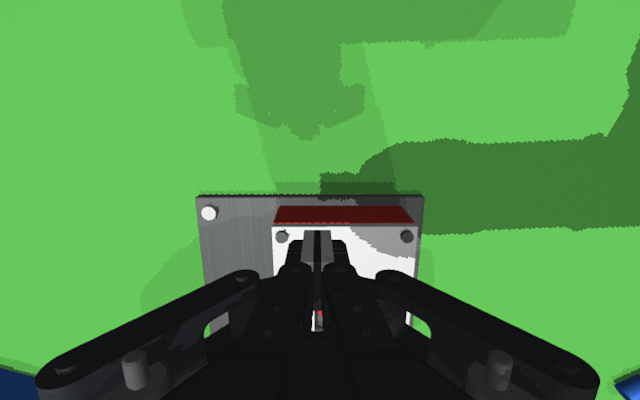

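The wrist view shows the tips centred at (320,240), with the pin visible between the fingers at (319,315), near the prediction of (325,308). So y = 0 holds to about 2 mm.

Request:
jog_arm(rows=[[[0, 0, 2.2, 0.25, -0.3], [0, 0, 2.2, 0.2, 0], [0, 0, 2.3, 0, 0], [0, 1.5, 0, 0, 0], [0, 1.5, 0, 0, 0], [0, 0.5, 0, 0, 0], [0, 0.5, 0, 0, 0], [0, 0, 0, 0, 0]]])

```text
clock: 3.1
position: [0.5375, 0.0146, 0.1627]
tcp_rot: [-1.571, -0.001, 0.349]
wrist_force: [0.3, -0.0, -0.7]
gripper_width: 0.0001
```

Run:
```python
from h import *
s=readout.sense();print(L(tool()[1]),delta((-24,0,163)),RL.T@s['wrist_force'],tool()[0].round(3))
S=optics.camera('scene')
cv2.imwrite('pics/s1.png',cv2.resize(S[150:290,290:430],None,fx=4,fy=4,interpolation=2))
```

```text
[-81.2  -0.2 162.7] (array([ 5.72, -0.02,  0.02]), np.float64(0.0)) [ 0.25228847 -0.12796512 -0.65460977] [[ 0.94   0.001 -0.342]
 [ 0.342  0.     0.94 ]
 [ 0.001 -1.    -0.   ]]
```

View pics/s1.png

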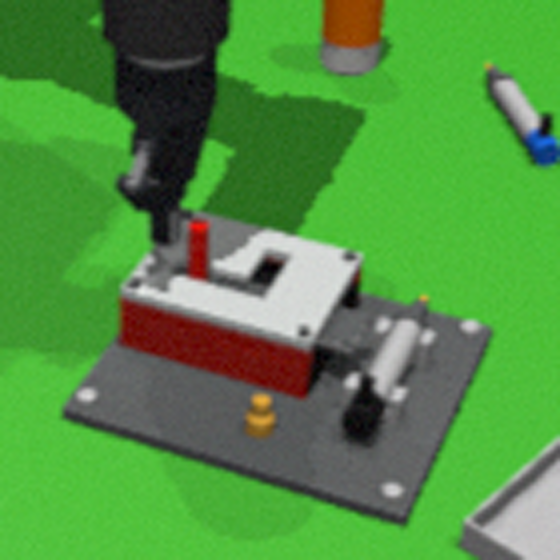

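The fingers stand just behind the pin (pin at about (198,250) in the crop) and clear of the plate. Pushing along x.

Request:
jog_arm(rows=[[[0, 0.5, 0, 0, 0], [0, 0.5, 0, 0, 0], [0, 0.5, 0, 0, 0], [0, 0.5, 0, 0, 0], [0, 0.5, 0, 0, 0], [0, 0.5, 0, 0, 0], [0, 0.5, 0, 0, 0], [0, 0.5, 0, 0, 0], [0, 0.5, 0, 0, 0], [0, 0.5, 0, 0, 0], [0, 0, 0, 0, 0]]])

```text
clock: 4.25
position: [0.5848, 0.0319, 0.1618]
tcp_rot: [-1.571, -0.001, 0.349]
wrist_force: [-0.6, 0.6, -0.6]
gripper_width: 0.0002
```

Request:
jog_arm(rows=[[[0, 0.3, 0, 0, 0], [0, 0.2, 0, 0, 0], [0, 0, 0, 0, 0]]])

```text
clock: 4.55
position: [0.5888, 0.0334, 0.1618]
tcp_rot: [-1.571, -0.0, 0.349]
wrist_force: [-1.2, -1.1, 0.1]
gripper_width: 0.0003
```

Run:
```python
from h import *
s=readout.sense();print(L(tool()[1]),RL.T@s['wrist_force'])
S=optics.camera('scene')
cv2.imwrite('pics/s2.png',cv2.resize(S[150:290,290:430],None,fx=4,fy=4,interpolation=2))
```

```text
[-26.6  -0.  161.8] [-1.47023538 -0.65916536  0.08671991]
```

View pics/s2.png

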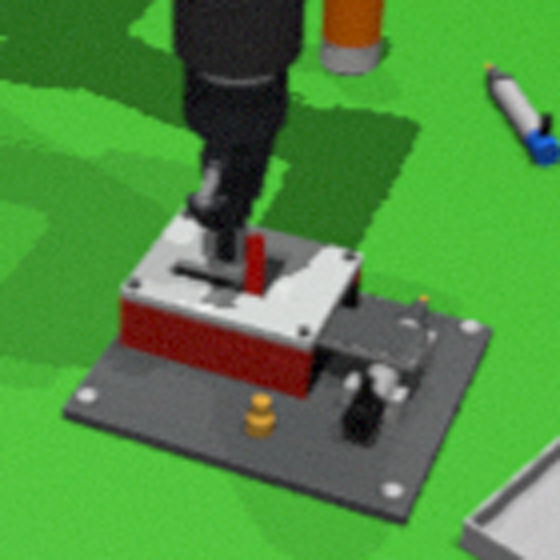

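The pin is now near the corner (crop (256,265)) and the bolt is over the injector. I'll feel for the end stop in small steps.

Request:
jog_arm(rows=[[[0, 0.2, 0, 0, 0], [0, 0, 0, 0, 0]]])

```text
clock: 4.8
position: [0.5905, 0.034, 0.1619]
tcp_rot: [-1.571, 0.0, 0.349]
wrist_force: [-1.0, 0.1, -0.1]
gripper_width: -0.0004
```

Request:
jog_arm(rows=[[[0, 0.2, 0, 0, 0], [0, 0, 0, 0, 0]]])

```text
clock: 5.0
position: [0.5917, 0.0343, 0.1618]
tcp_rot: [-1.571, 0.002, 0.349]
wrist_force: [-4.3, -0.7, 2.6]
gripper_width: 0.0001
```

Request:
jog_arm(rows=[[[0, 0.2, 0, 0, 0], [0, 0, 0, 0, 0]]])

```text
clock: 5.2
position: [0.5921, 0.0344, 0.1617]
tcp_rot: [-1.571, 0.005, 0.349]
wrist_force: [-10.1, -2.0, 7.6]
gripper_width: -0.0001
```

The force climbs to about 10 N with no further motion, so this is the end stop (finger at x ≈ -23, as expected). Going round to the -y side of the pin.

Request:
jog_arm(rows=[[[0, -1, 0, 0, 0], [0, -1, 0, 0, 0], [0, -1, 0, 0, 0], [0, 0, 0, -1.5, 0], [0, 0, 0, -1.5, 0], [0, 0, 0, -1.5, 0], [0, 1.5, 0, 0, 0], [0, 1.5, 0, 0, 0], [0, 1.5, 0, 0, 0], [0, 0, 0, 0, 0]]])

```text
clock: 6.2
position: [0.6257, -0.0025, 0.1615]
tcp_rot: [-1.571, -0.001, 0.349]
wrist_force: [-0.5, -0.8, 0.5]
gripper_width: 0.0
```

Run:
```python
from h import *
s=readout.sense();print(L(tool()[1]),delta((-5,-30,162)),RL.T@s['wrist_force'],tool()[0].round(3))
S=optics.camera('scene')
cv2.imwrite('pics/s3.png',cv2.resize(S[150:290,290:430],None,fx=4,fy=4,interpolation=2))
```

```text
[ -4.2 -46.4 161.5] (array([-0.08, -0.05,  1.64]), np.float64(-0.03)) [-0.74101699 -0.61263283  0.48591236] [[ 0.94   0.001 -0.342]
 [ 0.342 -0.     0.94 ]
 [ 0.001 -1.    -0.   ]]
```

View pics/s3.png

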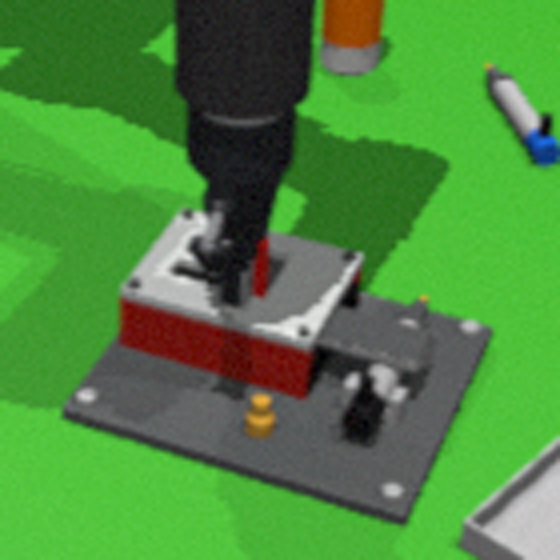

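The pin is still at the corner (crop (261,265)) and the fingers are in front of it on the -y side. Pushing +y.

Request:
jog_arm(rows=[[[0, 0, 0, 1, 0], [0, 0, 0, 0.8, 0], [0, 0, 0, 0.5, 0], [0, 0, 0, 0.5, 0], [0, 0, 0, 0.5, 0], [0, 0, 0, 0.5, 0], [0, 0, 0, 0, 0]]])

```text
clock: 6.95
position: [0.6106, 0.0345, 0.162]
tcp_rot: [-1.571, -0.0, 0.35]
wrist_force: [-0.8, -0.8, 0.5]
gripper_width: 0.0002
```

Request:
jog_arm(rows=[[[0, 0, 0, 0.5, 0], [0, 0, 0, 0.5, 0], [0, 0, 0, 0.5, 0], [0, 0, 0, 0.4, 0], [0, 0, 0, 0, 0]]])

```text
clock: 7.45
position: [0.6041, 0.0523, 0.1619]
tcp_rot: [-1.571, -0.0, 0.35]
wrist_force: [-0.6, 0.4, 0.4]
gripper_width: -0.0002
```

Run:
```python
from h import *
s=readout.sense();print(L(tool()[1]),RL.T@s['wrist_force'])
```

```text
[ -5.7  12.6 161.9] [-0.43780104  0.53297546  0.41790932]
```

Request:
jog_arm(rows=[[[0, 0, 0, 0.3, 0], [0, 0, 0, 0, 0]]])

```text
clock: 7.65
position: [0.6032, 0.0548, 0.1619]
tcp_rot: [-1.571, -0.0, 0.349]
wrist_force: [-0.3, 0.6, 0.7]
gripper_width: 0.0003
```

Request:
jog_arm(rows=[[[0, 0, 0, 0.2, 0], [0, 0, 0, 0, 0]]])

```text
clock: 7.85
position: [0.6025, 0.0565, 0.1619]
tcp_rot: [-1.571, -0.0, 0.349]
wrist_force: [0.2, -0.2, 0.7]
gripper_width: 0.0
```

Run:
```python
from h import *
s=readout.sense();print(L(tool()[1]),RL.T@s['wrist_force'])
S=optics.camera('scene')
cv2.imwrite('pics/s4.png',cv2.resize(S[150:290,290:430],None,fx=4,fy=4,interpolation=2))
```

```text
[ -5.8  17.  161.9] [ 0.12435608 -0.29795133  0.69965266]
```

View pics/s4.png

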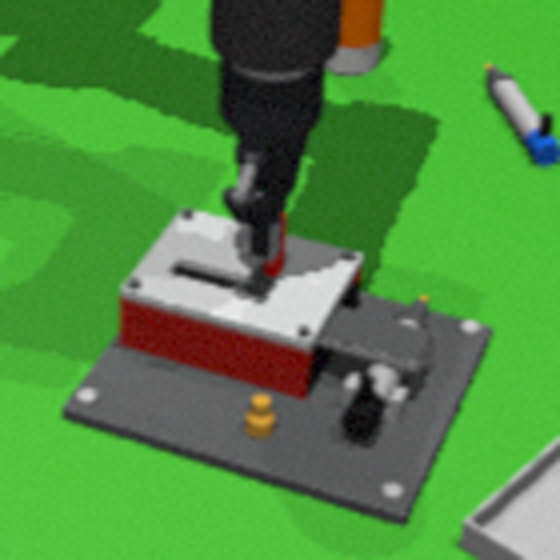

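The pin has moved into the side leg (crop (276,245)). Continuing until the force shows the end.

Request:
jog_arm(rows=[[[0, 0, 0, 0.3, 0], [0, 0, 0, 0, 0]]])

```text
clock: 8.1
position: [0.6015, 0.0594, 0.1619]
tcp_rot: [-1.571, -0.0, 0.349]
wrist_force: [0.4, -1.6, -0.4]
gripper_width: 0.0001
```

Request:
jog_arm(rows=[[[0, 0, 0, 0.2, 0], [0, 0, 0, 0, 0]]])

```text
clock: 8.3
position: [0.6011, 0.0606, 0.162]
tcp_rot: [-1.572, 0.0, 0.349]
wrist_force: [2.6, -5.8, -1.3]
gripper_width: 0.0002
```

Request:
jog_arm(rows=[[[0, 0, 0, 0.2, 0], [0, 0, 0, 0, 0]]])

```text
clock: 8.5
position: [0.6007, 0.0613, 0.1621]
tcp_rot: [-1.573, 0.0, 0.349]
wrist_force: [6.3, -12.0, -2.7]
gripper_width: 0.0002
```

The force rises to about 13 N at finger y ≈ 22, so this is the end of the leg. Backing off sideways, then up.

Request:
jog_arm(rows=[[[0, 0, 0, -0.5, 0], [0, 0, 0, -1.5, 0], [0, 0, 0, -2, 0], [0, 0, 0, -2, 0], [0, 0, -3, 0, 0], [0, 0, -4, 0, 0], [0, 0, -4, 0, 0], [0, -4, 0, -2, 0], [0, -4, 0, -2, 0], [0, -4, 0, -2, 0], [0, -4, 0, -2, 0], [0, 0, 0, 0, 0]]])

```text
clock: 9.7
position: [0.4941, -0.1261, 0.2723]
tcp_rot: [-1.57, 0.0, 0.346]
wrist_force: [1.3, 1.2, 1.1]
gripper_width: -0.0001
```

Run:
```python
from h import *
s=readout.sense();print(L(tool()[1]),s['wrist_force'],s['clock'])
S=optics.camera('scene');T=optics.camera('top')
a=cv2.resize(S[170:280,300:420],None,fx=5,fy=5,interpolation=2)[:, :]
b=cv2.resize(T[110:225,245:360],None,fx=4,fy=4,interpolation=2)
cv2.imwrite('pics/s5.png',a);cv2.imwrite('pics/t5.png',b)
for n,c in(('scene',cam('scene')),('top',cam('top'))):
    u=proj(c,W(-5,40,114)); v=proj(c,W(-5,40,68)); o,f=((300,170),5) if n=='scene' else ((245,110),4)
    print(n,(u-o)*f,(v-o)*f)
```

```text
[-170.2 -117.5  272.3] [1.32774536 1.23651471 1.13060049] 9.7
scene [294.70507824 162.50144959] [291.57459491 222.35381448]
top [156.32423593 274.05398587] [161.99317417 284.43725902]
```

View pics/s5.png

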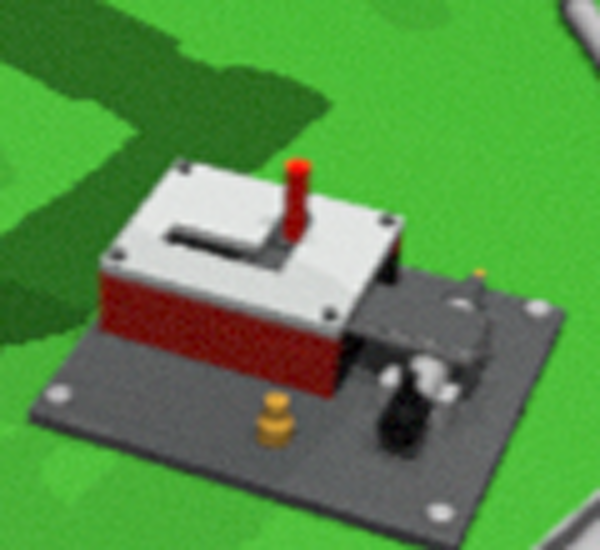

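View pics/t5.png

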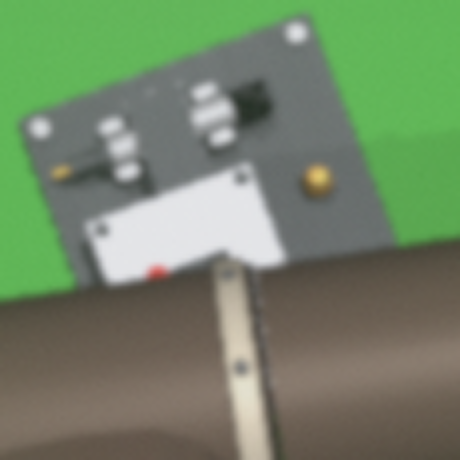

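The scene view shows the pin top at (298,167), where (295,162) was predicted. The top view shows it at (157,272) against (156,274), both within about 1 image pixel, so it stands at the slot end and is not raised. The bolt lies over the injector, and the injector and nut are unmoved.

```bash
python3 -c "
from rig import arm
print(arm.job_done())"
```

```text
the job is handed in; nothing more can be done
None
```

The injector is locked down. With the fingers shut, I pushed the pin about 5 cm along the slot to the bolt's end stop. I then went round to its -y side, pushed it to the end of the short leg, backed off sideways and drew the arm clear. I handed the job in at 9.8 s.

**Last checks:**
- **End stops:** the force rose to about 10 N at the bolt's end stop, with the fingers where I expected them. At the end of the side leg it rose to about 13 N. There the fingers were about 4.5 mm further along +y than I had planned, probably because the tips are thinner than I assumed.
- **Pin:** both cameras show its top within about 1 pixel of where the locked, fully lowered pin should be. During the last push it felt about 2.7 N upward, near the 2.5 N of its spring. It stood fully down in the last picture.
- **Surroundings:** the bolt lies over the injector, and the injector and brass nut look unmoved. I did not re-check the other loose things at the end, but the arm stayed well clear of them.
- **Measurement disagreement:** the first two-camera fix on the pin had a 3 mm mismatch between the views and gave its top as 111 mm instead of 114 mm, which did not affect the job.

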